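Set out the returns desk round the notepad

ROBOT

A 7-joint arm with a two-finger parallel gripper is mounted at the origin on a cart in front of the work surface, level with it; the furniture and walls round the work are solid. World frame = base frame: x ahead of the robot, y to its left, z up, the work surface at z = 0. Lengths are in m, angles in rad, forces in N, time in s.
With the tool pointing down it reaches from about 0.35 to 0.9 m from the base axis. Payload 8.1 kg.
Tool frame: the origin (TCP) lies at the centre of the arm's flange, where the gripper is bolted on; the fingertips stand 178 mm ahead of it and the grasp point (between the pads) lies 159 mm ahead of it; x points along the fingers, z is the direction in which the jaws open and shut, and the axes are right-handed (so a half turn about x gives the same grasp; the last joint's range is limited). The gripper opens to 92 mm and grips with 3 to 60 N. Pads are 19 mm wide; open, the fingers measure 130 mm over their backs; the gripper's body (75 mm by 190 mm) begins 47 mm behind the grasp point.
Start: joints at [-1.321, 0.434, 0.025, 1.573, -0.012, 1.134, -0.075], TCP at [0.216, 0.587, 0.405] pointing down, gripper open.
Joint ranges: [-2.62, 2.62], [-0.44, 2.09], [-1.27, 1.32], [0.08, 2.57], [-1.32, 4.46], [0.12, 2], [-2.74, 2.74]. Speed limits (rad/s): [2.22, 2.22, 3.01, 3.01, 3.14, 3.14, 3.14].

INTERFACE

Orientations are given as a rotation vector (axis times angle).
In Python, from cell import arm, get_image, search_frame, pinpoint gives the robot as it stands.
- The arm moves only by the tool arm_command, never from a script. Its argument "motion" is a list of rows, each a list of 7 numbers: the finger opening in mm, from 0 to 91.8, then the shift along the tool's x, y, z in mm, then the turn, a rotation vector about the tool's x, y, z in degrees. In form: [[fingers, x, y, z, ax, ay, az], ...]. A call has 1 to 5 rows; each row shifts and turns the commanded pose from where the row before left it, along the tool's axes as they then stand; what a row does not reach is not made up. A row lasts 1/8 s, in which the tool goes at most 62.5 mm and 10.7 degrees, less where a joint would pass 70% of its speed; a pose out of reach is approached as far as the arm can. A call with a gripper value outside its range is refused whole. The fingers move at their own pace and stop on an object; "newtons" is the grip in N (left out, the last holds). Time passes only in rows, so rows that do not move let the fingers close. It gives the time, the measured TCP pose, the force and the opening at its end, in the units of the state.
- arm.observe(): the state, without advancing time (a new reading comes with each control period).
- get_image(name): name is "scene" or "top"; returns a dict with "frame" (420x560x3 uint8, red, green, blue), "range_z" (420x560 float32, m along the optical axis (not along the pixel's ray), 0 where there is no reading), "K" (3x3 intrinsics, pixels), "origin" and "rotation" of the camera in the world. Camera axes: x right, y down, z forward; pixel columns grow to the right and rows downward; lengths in m; the calibration is good to about 2 mm. A picture is of the moment at which its call begins.
- arm.sign_off(): hands the job in, once; it reports no verdict.
Trained networks look in the newest picture that a camera, given by its name, has taken for a name from the list of things; names that differ only in an ending like _2 or _b are one class to them, and where a whole thing is asked for, a point or a joint stands for the part that bears it (a point fixed in the world has none). Each returns a list of dicts, best first, with "p" (0 to 1); they miss things now and then, are a little off and sometimes report something else, mostly with a low value. They report only what shows in the picture. A call takes as long as a camera call. They do not tell look-alikes from the thing itself.
- search_frame(camera, target): "point" ([x, y, z] in m, in world coordinates, good to about 4 mm: the middle of the surface that is visible of it).
- pinpoint(camera, target): "point" ([x, y, z] in m, in world coordinates, good to about 4 mm: a listed point, or the origin of a listed thing).
The state is a dict: "clock": time; "joints": joint angles; "dq": joint speeds; "joint_efforts": joint torques, N m; "position": TCP position; "ee_rot": TCP orientation; "force": force on the tool from outside, world axes, zero at the start; "ft_torque": the same for the moment, N m; "width": opening from 0.0 (shut) to 1.0 (fully open).
Only numpy, scipy, OpenCV 4.12 (cv2) and the standard library are available. Lean on these libraries where they do the work, as an engineer would, in place of code of your own. Each camera call takes 0.05 s, during which the arm holds its last target. There are 200 camera calls.

TASK

Set out the desk for the next return: lay the small white carton flat on the middle of the spiral notepad, lengthwise along the pad, then lay the USB stick on the middle of the carton, along it. Stand the glue stick on the desk midway in the gap between the notepad and the tape roll, and stand the box of yellow flags upright midway in the gap between the notepad and the calculator. Leave the notepad, tape roll and calculator where they are.

Things in the scene. Friction and masses are not known exactly. Their poses are not given: they have to be found in the camera images.
- carton_centre (a point): Centre of the flat white cardboard carton, 58 (x) x 124 (y) x 26 (z) mm, about 40 g; grasp across its 58 mm width. It lies flat on the desk at the start; its axes are the box's edges, z up.
- stick_centre (a point): Centre of the small black USB stick with a metal plug, 18 (x) x 54 (y) x 9 (z) mm, about 10 g, lying flat; the plug is the last 12 mm at its -y end, 12 mm wide. Grasp across the 18 mm width.
- glue_centre (a point): Centre (46 mm above its foot) of the glue stick, white barrel and red cap, 26 mm in diameter, 92 mm high, about 30 g, standing upright; its axis is z.
- flags_centre (a point): Centre (24 mm above its foot) of the clear open-topped box of yellow page flags, 52 x 52 x 48 mm, about 60 g, standing upright; x and y are its side faces. The walls are rigid and may be gripped.
- notepad: White spiral notepad lying on the desk, 148 (x) x 109 (y) mm, fixed to the desk; the paper's top is 11 mm above the desk. Origin: centre of its underside. Its x axis is its long side and points away from the robot (to within a few degrees), y to the left. The tape roll and the calculator lie level with it, one on each side, their centres 200 mm from the pad's centre along its y axis; which is on which side changes.
- tape: Roll of brown parcel tape lying flat, 92 mm in diameter, 48 mm high (loose). Origin: centre of its underside.
- calc: Dark grey pocket calculator lying flat, 118 (x) x 72 (y) x 14 mm (loose), its long side about parallel to the notepad's. Origin: centre of its underside.
- gap_left (a point): Point on the desk in the middle of the gap to the left of the notepad (106 mm from the pad's centre along the pad's +y axis), between the pad and whichever of tape roll and calculator lies there. The gap is about 100 mm wide.
- tray_black: Top tray (black) of a fixed stack of four letter trays with papers in front of the robot; never moves, only an obstacle. The stack covers about 270 mm (away from the robot) x 330 mm (sideways) round this point and reaches 206 mm above the desk, with loose paper drawn to about 240 mm: carry things over or round it. Origin: centre of this tray's underside, 154 mm above the desk.
- gap_right (a point): Point on the desk in the middle of the gap to the right of the notepad (106 mm from its centre along the pad's -y axis), between the pad and whichever of tape roll and calculator lies there.
There are look-alikes about, which are no part of the job. Several things look just like the part that bears glue_centre: the one meant starts nearest to the robot's base.

How it is judged:
By the outcome, as a careful person would: the job done as asked, in the order asked, and still so for the second after the job is handed in, with the robot touching nothing.
It also fails if it takes over 115 s, if anything falls off the work surface, if the arm or the gripper's body presses on something with over 40 N, if the wrist force passes 120 N, or if a joint passes its speed limit or range.

## Working session

There is one attempt and no reset: what is moved stays moved. The work goes in short steps, Python scripts to look and compute and a tool call to move; the robot and the scene stay as the last step left them, time stands still between calls to the robot, and variables do not carry over. Pictures are saved under pics/ and viewed, about 12 in all and at most 16, crops included, and the job is handed in when it is done.

Besides the shell and the picture viewer there is one more tool, called as a command line: name --pt "numbers of a row" for each row, then --argument value for the rest. arm_command: Moves the arm, as the interface text tells. Its arguments: {"type":"object","properties":{"motion":{"type":"array"},"newtons":{"type":"number"}},"required":["motion"]}

```bash
mkdir -p pics; ls; python3 - <<'E'
from cell import arm,get_image,search_frame,pinpoint
import cv2,numpy as np
for n in("scene","top"):
    g=get_image(n); cv2.imwrite(f"pics/{n}0.png",g["frame"][:,:,::-1])
    np.savez(f"{n}0.npz",**g)
    print(n,g["origin"],g["K"].tolist(),np.round(g["rotation"],3).tolist())
    for t in["carton_centre","stick_centre","glue_centre","flags_centre","notepad","tape","calc","gap_left","gap_right","tray_black"]:
        print(t,[(np.round(d["point"],3).tolist(),round(d["p"],2)) for d in pinpoint(n,t)][:4])
print(arm.observe())
E
```

```text
pics
scene [-0.00179469  0.42912206  0.68223623] [[382.46014401503885, 0.0, 275.50937697991014], [0.0, 382.46014401503885, 204.4045180486517], [0.0, 0.0, 1.0]] [-1.192, 2.238, -1.041]
carton_centre [([0.42, 0.207, 0.013], 0.75)]
stick_centre [([0.509, 0.323, 0.004], 0.49)]
glue_centre [([0.524, 0.182, 0.048], 0.89), ([0.574, 0.284, 0.047], 0.87)]
flags_centre [([0.4, 0.334, 0.022], 0.76)]
notepad [([0.671, 0.044, -0.006], 0.55)]
tape [([0.672, 0.238, -0.001], 0.96)]
calc []
gap_left []
gap_right []
tray_black []
top [0.36314999 0.07992687 1.24851711] [[430.40143629808273, 0.0, 281.1531512108967], [0.0, 430.40143629808273, 203.4134240402941], [0.0, 0.0, 1.0]] [-2.142, 2.145, -0.191]
carton_centre [([0.418, 0.205, 0.015], 0.83), ([0.676, 0.038, -0.002], 0.55), ([0.524, 0.185, 0.041], 0.42)]
stick_centre [([0.507, 0.321, 0.006], 0.61)]
glue_centre [([0.571, 0.285, 0.047], 0.58), ([0.528, 0.185, 0.044], 0.39)]
flags_centre [([0.397, 0.332, 0.027], 0.8), ([0.678, -0.158, 0.001], 0.45)]
notepad [([0.673, 0.036, 0.002], 0.64)]
tape [([0.673, 0.238, 0.001], 0.85)]
calc [([0.677, -0.158, -0.002], 0.86), ([0.672, 0.239, 0.003], 0.6)]
gap_left []
gap_right []
tray_black []
{'clock': 1.1, 'joints': array([-1.32059583,  0.43451315,  0.02497525,  1.57316189, -0.01160245,
        1.13400979, -0.07509412]), 'dq': array([-5.16543400e-06, -3.39921596e-04, -1.27331213e-04, -1.36637530e-03,
       -8.12766472e-04, -6.47338331e-05, -1.17206047e-03]), 'joint_efforts': array([-5.67908537e-04, -6.67713475e+01,  9.83767882e-01, -3.14804685e+01,
       -6.06872700e-02,  3.27788992e-02,  5.86199675e-07]), 'position': array([0.21597142, 0.58652018, 0.40474814]), 'ee_rot': array([-0.94542698,  1.3556792 ,  0.94548265]), 'force': array([-0.05966669, -0.56427321, -1.02806615]), 'ft_torque': array([ 0.06615303, -0.01203488,  0.03217304]), 'width': 0.9994581416726585}
```

View pics/scene0.png

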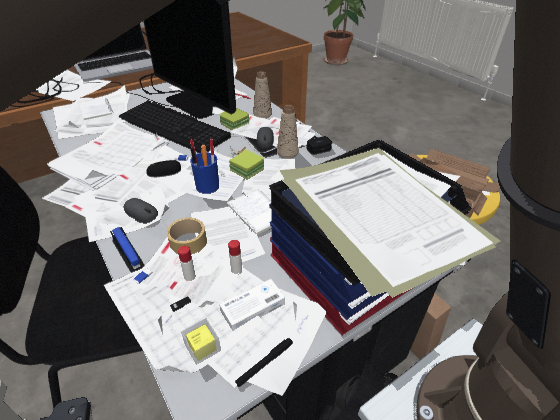

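View pics/top0.png

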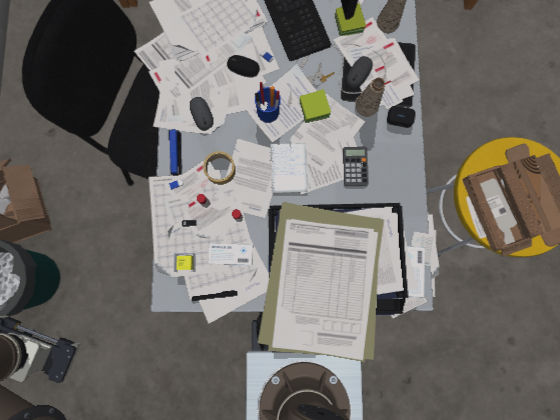

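```bash
cat > h.py <<'E'
import numpy as np,cv2
from scipy.spatial.transform import Rotation as Ro
def cloud(g):
    K=g["K"];z=g["range_z"];h,w=z.shape
    u,v=np.meshgrid(np.arange(w),np.arange(h))
    p=np.stack([(u-K[0,2])/K[0,0]*z,(v-K[1,2])/K[1,1]*z,z],-1)
    R=np.asarray(g["rotation"]); R=R if R.shape==(3,3) else Ro.from_rotvec(R).as_matrix()
    P=p@R.T+g["origin"]; P[z==0]=np.nan; return P
def rect(P,mask):
    q=P[mask][:,:2].astype(np.float32); (c,s,a)=cv2.minAreaRect(q*1000)
    b=cv2.boxPoints((c,s,a)); e=max([b[1]-b[0],b[2]-b[1]],key=np.linalg.norm)
    return np.round(np.array(c)/1000,4),np.round(s,1),round(np.degrees(np.arctan2(e[1],e[0]))%180,1),len(q)
def near(P,c,r): return np.hypot(P[...,0]-c[0],P[...,1]-c[1])<r
def tool(s):
    R=Ro.from_rotvec(s["ee_rot"]).as_matrix(); g=s["position"]+.159*R[:,0]
    return R,g,np.degrees(np.arctan2(R[1,2],R[0,2]))
def plan(s,x,y,z,jaw):
    """shift (mm, tool axes after the turn) and turn about tool x (deg)"""
    R,g,a=tool(s); d=(jaw-a+90)%180-90; t=-d
    R2=Ro.from_euler('y',0)  # ideal down pose with the jaw at a+d
    Z=np.array([np.cos(np.radians(a+d)),np.sin(np.radians(a+d)),0]);X=np.array([0,0,-1.]);Y=np.cross(Z,X)
    D=np.array([x,y,z])-g; I=np.stack([X,Y,Z],1); fix=(Ro.from_matrix(R).inv()*Ro.from_matrix(I)).as_rotvec(degrees=True)
    fa=R@np.array([0,0,0.])
    print("grasp",g.round(4),"jaw",round(a,1),"tilt",np.round(R[:,0],3),"clock",round(s["clock"],2),"w",round(s["width"]*91.8,1),"F",s["force"].round(1),"j",s["joints"].round(2))
    print("  now-axes shift",np.round(R.T@D*1000,1),"turn",fix.round(1),"| shift after turn",np.round(I.T@D*1000,1))
E
python3 - <<'E'
from h import *
from cell import arm
for n in("top","scene"):
    g=dict(np.load(n+"0.npz"));P=cloud(g);Z=P[...,2];f=g["frame"].astype(int)
    print(n,"desk",[round(float(np.nanmedian(Z[near(P,c,.02)])),4) for c in((.45,.36),(.6,.15),(.62,.33))])
    print("carton",rect(P,near(P,(.419,.206),.09)&(Z>.02)&(Z<.035)))
    print("stick",rect(P,near(P,(.508,.322),.04)&(f.sum(-1)<200)&(Z<.02)), rect(P,near(P,(.508,.322),.04)&(Z>.005)&(Z<.02)))
    for c in((.526,.184),(.572,.285)): print("glue",rect(P,near(P,c,.04)&(Z>.08)))
    print("flags",rect(P,near(P,(.399,.333),.06)&(Z>.025)&(Z<.06)),np.nanmax(Z[near(P,(.399,.333),.05)]))
    print("pad",rect(P,near(P,(.673,.04),.1)&(Z>.006)&(Z<.02)&(P[...,0]>.57)))
    print("tape",rect(P,near(P,(.672,.238),.07)&(Z>.04)&(Z<.06)))
    print("calc",rect(P,near(P,(.677,-.158),.08)&(Z>.008)&(Z<.03)))
    m=(Z>.08)&(Z<.3)&(P[...,0]>.12)&(P[...,0]<.62)&(P[...,1]<.25)&(P[...,1]>-.45)&~near(P,(.526,.184),.03)
    print("tray",P[m].min(0).round(3),P[m].max(0).round(3)); print(np.percentile(P[m],[1,99],axis=0).round(3))
plan(arm.observe(),.419,.206,.2,90)
E
```

```text
top desk [0.0031, 0.002, 0.005]
carton (array([0.4276, 0.2123]), array([140.9,  72.5]), np.float32(86.8), 908)
stick (array([0.5111, 0.3287]), array([15.5, 38.2]), np.float32(92.2), 63) (array([0.5067, 0.3196]), array([74.1, 78.1]), np.float32(157.5), 296)
glue (array([0.526 , 0.1842]), array([24. , 24.1]), np.float32(113.5), 74)
glue (array([0.5676, 0.2805]), array([23.4, 22.1]), np.float32(4.2), 72)
flags (array([0.3968, 0.3316]), array([50. , 53.1]), np.float32(90.8), 332) 0.05375569809232639
pad (array([0.6791, 0.041 ]), array([186. , 196.4]), np.float32(113.1), 2060)
tape (array([0.6684, 0.2398]), array([89.2, 87.9]), np.float32(43.7), 265)
calc (array([ 0.6815, -0.143 ]), array([141.5, 125.4]), np.float32(14.5), 923)
tray [ 0.165 -0.326  0.08 ] [0.536 0.118 0.234]
[[ 0.18  -0.254  0.154]
 [ 0.53   0.1    0.228]]
scene desk [0.0029, 0.002, 0.0053]
carton (array([0.4205, 0.2151]), array([147. ,  71.2]), np.float32(81.5), 1531)
stick (array([0.5085, 0.3277]), array([18.3, 39.9]), np.float32(92.5), 112) (array([0.5105, 0.3204]), array([77.2, 66.9]), np.float32(79.6), 423)
glue (array([0.5235, 0.1857]), array([24.2, 22.5]), np.float32(62.0), 114)
glue (array([0.567 , 0.2816]), array([24. , 24.4]), np.float32(113.5), 125)
flags (array([0.395 , 0.3319]), array([53.7, 52.4]), np.float32(1.0), 914) 0.050564201775553874
pad (array([0.6858, 0.0588]), array([126.2, 182.2]), np.float32(148.5), 1273)
tape (array([0.6671, 0.2402]), array([88.2, 90.7]), np.float32(153.5), 371)
calc (array([0., 0.]), array([0., 0.]), np.float32(0.0), 0)
tray [ 0.163 -0.262  0.08 ] [0.535 0.119 0.233]
[[ 0.176 -0.231  0.101]
 [ 0.526  0.104  0.227]]
grasp [0.216  0.5865 0.2457] jaw 69.8 tilt [ 0.  0. -1.] clock 1.1 w 91.8 F [-0.1 -0.6 -1. ] j [-1.32  0.43  0.02  1.57 -0.01  1.13 -0.08]
  now-axes shift [  45.7 -322.  -286.9] turn [-20.2   0.    0. ] | shift after turn [  45.7 -203.  -380.5]
```

```bash
python3 - <<'E'
import cv2
a=cv2.imread("pics/top0.png")[140:300,140:390]; b=cv2.imread("pics/scene0.png")[210:390,100:330]
a=cv2.resize(a,(780,499),interpolation=cv2.INTER_CUBIC);cv2.imwrite("pics/top0c.png",a)
E
```

```text
(no output)
```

View pics/top0c.png

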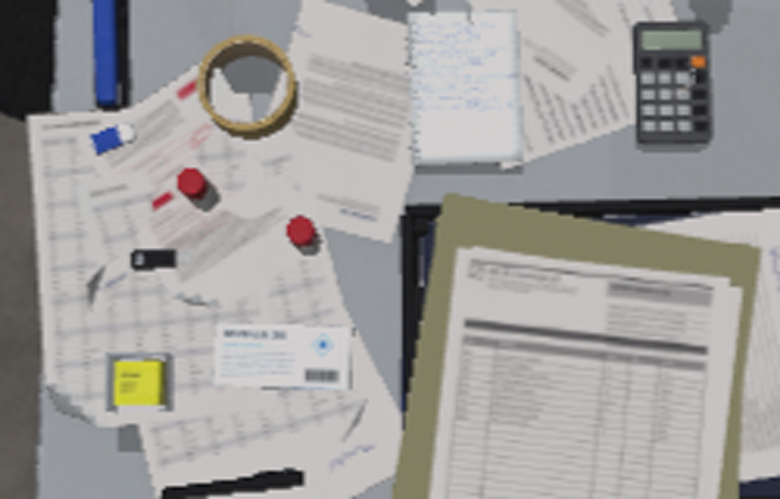

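```bash
python3 - <<'E'
from h import *
g=dict(np.load("top0.npz"));K=g["K"];R=np.asarray(g["rotation"]);R=R if R.shape==(3,3) else Ro.from_rotvec(R).as_matrix();o=g["origin"]
def ray(u,v,z):
    d=R@np.array([(u-K[0,2])/K[0,0],(v-K[1,2])/K[1,1],1]); return (o+d*(z-o[2])/d[2])[:2]
def crop(pts,z): return np.array([ray(140+u/3.12-.34,140+v/3.12-.34,z) for u,v in pts])
for n,pts,z in(("carton",[(217,323),(352,328),(349,390),(214,385)],.026),("pad",[(410,10),(519,12),(523,165),(413,165)],.011),("calc",[(635,24),(708,22),(712,144),(638,141)],.014),("stick",[(132,250),(176,250),(176,268),(132,268)],.009),("flags",[(109,354),(171,354),(171,411),(109,411)],.048)):
    q=crop(pts,z); e=[q[(i+1)%4]-q[i] for i in range(4)]
    print(n,q.mean(0).round(4),[(round(np.hypot(*x)*1e3,1),round(np.degrees(np.arctan2(x[1],x[0]))%180,1)) for x in e])
P=cloud(g);Z=P[...,2];m=(P[...,1]>-.02)&(P[...,1]<.13)&(P[...,0]>.45)&(Z>.05)&(Z<.3)&(P[...,0]<.6);print(P[m][np.argsort(-P[m][:,1])[:6]].round(3))
E
```

```text
carton [0.4197 0.2047] [(np.float64(122.4), np.float64(87.8)), (np.float64(55.8), np.float64(177.7)), (np.float64(121.5), np.float64(87.8)), (np.float64(55.7), np.float64(178.6))]
pad [0.6735 0.0371] [(np.float64(104.3), np.float64(89.0)), (np.float64(149.0), np.float64(0.8)), (np.float64(103.2), np.float64(90.0)), (np.float64(150.8), np.float64(1.1))]
calc [ 0.6777 -0.1591] [(np.float64(70.0), np.float64(91.7)), (np.float64(118.9), np.float64(179.8)), (np.float64(69.8), np.float64(87.7)), (np.float64(113.9), np.float64(179.9))]
stick [0.5104 0.3271] [(np.float64(40.6), np.float64(89.9)), (np.float64(16.8), np.float64(1.7)), (np.float64(40.6), np.float64(89.9)), (np.float64(16.8), np.float64(2.0))]
flags [0.3961 0.3282] [(np.float64(54.8), np.float64(89.9)), (np.float64(49.9), np.float64(1.7)), (np.float64(54.4), np.float64(89.8)), (np.float64(49.9), np.float64(2.1))]
[[0.518 0.094 0.204]
 [0.516 0.094 0.205]
 [0.52  0.094 0.206]
 [0.511 0.094 0.205]
 [0.508 0.094 0.205]
 [0.506 0.094 0.205]]
```

```bash
python3 - <<'E'
t=open("h.py").read(); t=t[:t.index("def plan")]+'''def plan(s,x,y,z,jaw,n=5,lean=0):
    """n rows to bring the grasp point to x,y,z with tool z at angle jaw; lean turns about tool z (deg)"""
    R,g,a=tool(s); j=np.radians(jaw); Zt=np.array([np.cos(j),np.sin(j),0]);X=np.array([0,0,-1.])
    I=Ro.from_matrix(np.stack([X,np.cross(Zt,X),Zt],1))*Ro.from_euler('z',lean,degrees=True)
    p=s["position"]; q=np.array([x,y,z])-.159*I.as_matrix()[:,0]; C=Ro.from_matrix(R); r=(C.inv()*I).as_rotvec()
    print("grasp",g.round(4),"jaw",round(a,1),"ax",np.round(R[:,0],3),"t",round(s["clock"],2),"w",round(s["width"]*91.8,1),"F",s["force"].round(1),"j7",s["joints"][6].round(2))
    for i in range(n):
        print("  ",np.round(C.inv().apply((q-p)/n)*1000,1),np.round(np.degrees(r/n),2)); C=C*Ro.from_rotvec(r/n)
def go(*a,**k):
    from cell import arm
    plan(arm.observe(),*a,**k)
'''
open("h.py","w").write(t)
E
python3 -c "
from h import *
go(.4205,.238,.13,-2,n=10)"
```

```text
grasp [0.216  0.5865 0.2457] jaw 69.8 ax [ 0.  0. -1.] t 1.1 w 91.8 F [-0.1 -0.6 -1. ] j7 -0.08
   [ 11.6 -31.2 -25.6] [ 7.18  0.   -0.  ]
   [ 11.6 -34.2 -21.5] [ 7.18  0.   -0.  ]
   [ 11.6 -36.6 -17.1] [ 7.18  0.   -0.  ]
   [ 11.6 -38.5 -12.4] [ 7.18  0.   -0.  ]
   [ 11.6 -39.7  -7.5] [ 7.18  0.   -0.  ]
   [ 11.6 -40.3  -2.5] [ 7.18  0.   -0.  ]
   [ 11.6 -40.3   2.6] [ 7.18  0.   -0.  ]
   [ 11.6 -39.7   7.6] [ 7.18  0.   -0.  ]
   [ 11.6 -38.4  12.5] [ 7.18  0.   -0.  ]
   [ 11.6 -36.6  17.2] [ 7.18  0.   -0.  ]
```

arm_command --pt "91.8 11.6 -31.2 -25.6 7.2 0 0" --pt "91.8 11.6 -34.2 -21.5 7.2 0 0" --pt "91.8 11.6 -36.6 -17 7.2 0 0" --pt "91.8 11.6 -38.5 -12.4 7.2 0 0" --pt "91.8 11.6 -39.7 -7.5 7.2 0 0" --newtons 25

```text
clock: 1.72
position: [0.3187, 0.4111, 0.3466]
ee_rot: [-0.458, 1.521, 0.459]
force: [1.1, -0.3, 0.2]
width: 1.002
```

arm_command --pt "91.8 11.6 -40.3 -2.5 7.2 0 0" --pt "91.8 11.6 -40.3 2.6 7.2 0 0" --pt "91.8 11.6 -39.7 7.6 7.2 0 0" --pt "91.8 11.6 -38.4 12.5 7.2 0 0" --pt "91.8 11.6 -36.6 17.2 7 0 0"

```text
clock: 2.35
position: [0.4204, 0.2367, 0.2887]
ee_rot: [0.031, 1.57, -0.03]
force: [0.3, -0.2, -0.2]
width: 1.003
```

```bash
python3 -c "
from h import *
go(.4205,.238,.022,-2,n=4)"
```

```text
grasp [0.4205 0.2368 0.1297] jaw -2.2 ax [ 0.001  0.001 -1.   ] t 2.35 w 92.0 F [ 0.3 -0.2 -0.2] j7 -0.46
   [26.9  0.3 -0. ] [-0.06  0.01 -0.01]
   [26.9  0.3 -0. ] [-0.06  0.01 -0.01]
   [26.9  0.3 -0. ] [-0.06  0.01 -0.01]
   [26.9  0.3  0. ] [-0.06  0.01 -0.01]
```

arm_command --pt "91.8 30 0 0 0 0 0" --pt "91.8 30 0 0 0 0 0" --pt "91.8 28 0 0 0 0 0" --pt "91.8 18 0 0 0 0 0" --pt "40 0 0 0 0 0 0"

```text
clock: 2.98
position: [0.4195, 0.2375, 0.1819]
ee_rot: [0.027, 1.572, -0.029]
force: [-0.7, -0.6, 0.6]
width: 0.935
```

arm_command --pt "40 0 0 0 0 0 0" --pt "40 0 0 0 0 0 0" --pt "40 0 0 0 0 0 0" --pt "40 0 0 0 0 0 0"

```text
clock: 3.48
position: [0.42, 0.2379, 0.1834]
ee_rot: [0.028, 1.57, -0.027]
force: [-0.2, -0.1, 7.0]
width: 0.635
```

arm_command --pt "40 -10 0 0 0 0 0" --pt "40 -25 0 0 0 0 0" --pt "40 -40 0 0 0 0 0" --pt "40 -40 0 0 0 0 0" --pt "40 -10 0 0 0 0 0"

```text
clock: 4.1
position: [0.4203, 0.2379, 0.3105]
ee_rot: [0.03, 1.567, -0.025]
force: [0.2, -0.5, -0.7]
width: 0.629
```

```bash
python3 - <<'E'
from h import *
from cell import *
g=get_image("scene");cv2.imwrite("pics/s1.png",g["frame"][:,:,::-1])
go(.63,.22,.15,91,n=10)
P=cloud(g);print(pinpoint("scene","carton_centre")[:1])
E
```

```text
grasp [0.4207 0.2384 0.1513] jaw -2.0 ax [ 0.003  0.003 -1.   ] t 4.15 w 58.4 F [ 0.1  0.5 -0.6] j7 -0.47
   [ 0.2 -1.1 21. ] [-9.3   0.02  0.  ]
   [ 0.2 -4.4 20.6] [-9.3   0.02  0.  ]
   [ 0.2 -7.7 19.6] [-9.3   0.02  0.  ]
   [  0.2 -10.8  18.1] [-9.3   0.02  0.  ]
   [  0.1 -13.6  16.1] [-9.3   0.02  0.  ]
   [  0.1 -16.   13.7] [-9.3   0.02  0.  ]
   [  0.1 -18.   10.9] [-9.3   0.02  0.  ]
   [  0.1 -19.5   7.9] [-9.3   0.02  0.  ]
   [  0.1 -20.5   4.6] [-9.3   0.02  0.  ]
   [  0.1 -21.    1.3] [-9.3   0.02  0.  ]
[]
```

View pics/s1.png

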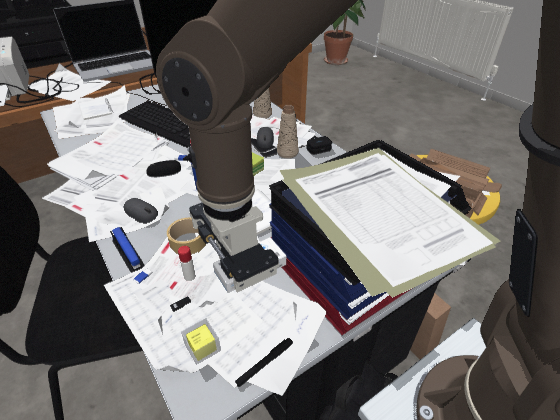

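arm_command --pt "40 0 -1 21 -9.3 0 0" --pt "40 0 -4.4 20.6 -9.3 0 0" --pt "40 0 -7.7 19.6 -9.3 0 0" --pt "40 0 -10.8 18 -9.3 0 0" --pt "40 0 -13.6 16 -9.3 0 0"

```text
clock: 4.82
position: [0.5247, 0.2284, 0.3059]
ee_rot: [-0.611, 1.486, 0.611]
force: [-0.1, 0.2, -0.3]
width: 0.631
```

arm_command --pt "40 0 -16 13.7 -9.3 0 0" --pt "40 0 -18 10.9 -9.3 0 0" --pt "40 0 -19.5 7.9 -9.3 0 0" --pt "40 0 -20.5 4.6 -9.3 0 0" --pt "40 0 -21 1.3 -9.3 0 0"

```text
clock: 5.45
position: [0.6295, 0.2194, 0.3055]
ee_rot: [-1.225, 1.201, 1.228]
force: [-0.1, -0.9, -0.3]
width: 0.632
```

```bash
python3 - <<'E'
from h import *
go(.6405,.037,.07,90.9,n=5)
E
```

```text
grasp [0.629  0.2193 0.1465] jaw 91.3 ax [-0.003 -0.001 -1.   ] t 5.45 w 58.0 F [-0.1 -0.9 -0.3] j7 1.18
   [ 15.3  -1.4 -36.5] [ 0.08 -0.01 -0.04]
   [ 15.3  -1.5 -36.5] [ 0.08 -0.01 -0.04]
   [ 15.3  -1.5 -36.5] [ 0.08 -0.01 -0.04]
   [ 15.3  -1.5 -36.5] [ 0.08 -0.01 -0.04]
   [ 15.3  -1.6 -36.5] [ 0.08 -0.01 -0.04]
```

arm_command --pt "40 0 -1.5 -36.5 0 0 0" --pt "40 0 -1.5 -36.5 0 0 0" --pt "40 10 -1.5 -36.5 0 0 0" --pt "40 30 -1.5 -36.5 0 0 0" --pt "40 30 -1.5 -36.5 0.3 0 0"

```text
clock: 6.08
position: [0.6393, 0.0361, 0.2353]
ee_rot: [-1.217, 1.205, 1.22]
force: [-0.1, -0.3, 0.2]
width: 0.627
```

```bash
python3 - <<'E'
from h import *
from cell import *
for n in("scene","top"):
    g=get_image(n);P=cloud(g);Z=P[...,2];f=g["frame"].astype(int)
    cv2.imwrite(f"pics/{n}2.png",g["frame"][:,:,::-1])
    m=near(P,(.6735,.037),.09)&(Z>.055)&(Z<.085)&(f.min(-1)>140); print(n,m.sum(), rect(P,m) if m.sum()>5 else 0)
    if n=="top": cv2.imwrite("pics/t2c.png",cv2.resize(g["frame"][130:220,230:380,::-1],(750,450),interpolation=cv2.INTER_CUBIC))
go(.6405,.037,.04,90.9,n=1)
E
```

```text
scene 326 (array([0.6674, 0.038 ]), array([ 66.5, 134. ]), np.float32(158.5), 326)
top 9 (array([0.6122, 0.0548]), array([9.4, 4.6]), np.float32(22.6), 9)
grasp [0.6366 0.0305 0.0735] jaw 90.3 ax [-0.009 -0.004 -1.   ] t 6.17 w 57.8 F [-0.6 -0.3 -1.3] j7 1.45
   [33.4 -2.8  5.9] [-0.6  -0.23 -0.49]
```

View pics/t2c.png

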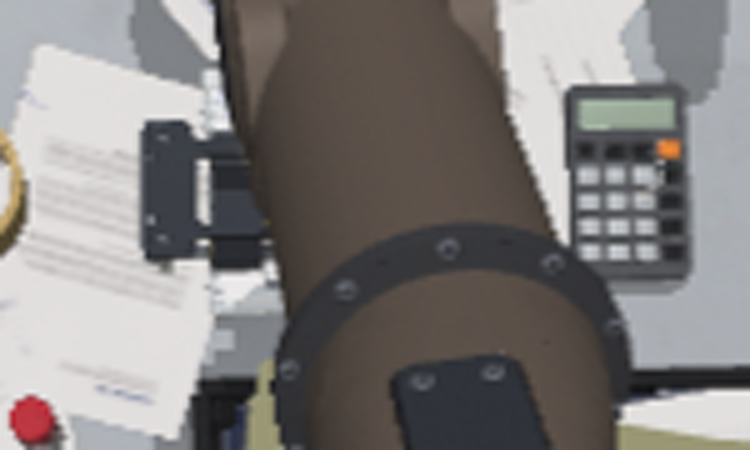

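arm_command --pt "40 15 0 0 0 0 0" --pt "40 0 0 0 0 0 0" --pt "40 0 0 0 0 0 0"

```text
clock: 6.55
position: [0.64, 0.0386, 0.2228]
ee_rot: [-1.219, 1.202, 1.219]
force: [-0.5, 0.2, -0.8]
width: 0.627
```

```bash
python3 - <<'E'
from h import *
go(.6405,.037,.04,90.9,n=1)
g=dict(np.load("scene0.npz")) 
from cell import *
g=get_image("scene");cv2.imwrite("pics/s3c.png",cv2.resize(g["frame"][150:280,150:330,::-1],(720,520),interpolation=cv2.INTER_CUBIC))
np.savez("s3.npz",**g)
E
```

```text
grasp [0.64   0.0387 0.0638] jaw 90.8 ax [ 0.     0.001 -1.   ] t 6.55 w 57.6 F [-0.5  0.2 -0.8] j7 1.45
   [23.8 -0.5 -1.6] [-0.12  0.04  0.01]
```

View pics/s3c.png

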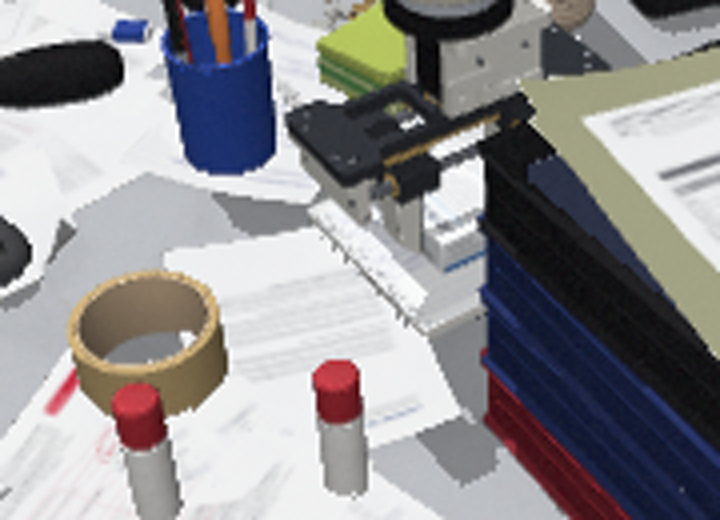

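arm_command --pt "40 14 0 -1.6 0 0 0" --pt "40 9 0 0 0 0 0" --pt "40 3 0 0 0 0 0" --pt "40 2 0 0 0 0 0" --pt "40 0 0 0 0 0 0"

```text
clock: 7.22
position: [0.6401, 0.0357, 0.1948]
ee_rot: [-1.218, 1.203, 1.218]
force: [-0.0, -0.6, -0.9]
width: 0.632
```

```bash
python3 - <<'E'
from h import *
go(.6405,.037,.0354,90.9,n=1)
E
```

```text
grasp [0.6401 0.0358 0.0358] jaw 90.7 ax [ 0.  0. -1.] t 7.22 w 58.0 F [-0.  -0.6 -0.9] j7 1.45
   [ 0.4 -0.4  1.2] [-0.22  0.    0.01]
```

arm_command --pt "40 1.2 -0.4 1 0 0 0" --pt "40 0 0 0 0 0 0" --pt "76 0 0 0 0 0 0" --pt "76 0 0 0 0 0 0" --pt "76 0 0 0 0 0 0"

```text
clock: 7.85
position: [0.6404, 0.0369, 0.1935]
ee_rot: [-1.218, 1.203, 1.218]
force: [-0.6, -0.1, -0.1]
width: 0.825
```

arm_command --pt "76 -20 0 0 0 0 0" --pt "76 -50 0 0 0 0 0" --pt "76 -30 0 0 0 0 0" --pt "76 0 1.5 45 0 0 0" --pt "76 0 1.5 45 0 0 0"

```text
clock: 8.48
position: [0.6366, 0.1272, 0.2959]
ee_rot: [-1.217, 1.202, 1.215]
force: [0.7, 1.0, 0.1]
width: 0.828
```

arm_command --pt "40 0 0 50 9 0 0" --pt "40 0 8 50 9 0 0" --pt "40 0 15 40 9 0 0" --pt "40 0 20 40 9 0 0"

```text
clock: 8.98
position: [0.6322, 0.3162, 0.2952]
ee_rot: [-0.74, 1.44, 0.741]
force: [0.2, 0.2, -0.2]
width: 0.456
```

```bash
python3 - <<'E'
from h import *
from cell import *
for n in("scene","top"):
    g=get_image(n);P=cloud(g);Z=P[...,2];f=g["frame"].astype(int)
    np.savez(f"{n}4.npz",**g)
    m=near(P,(.6735,.037),.08)&(Z>.029)&(Z<.05)&(abs(P[...,1]-.037)<.05); print(n,m.sum(), rect(P,m) if m.sum()>5 else 0,[np.round(d["point"],4) for d in pinpoint(n,"carton_centre")[:2]])
    if n=="top": cv2.imwrite("pics/t4c.png",cv2.resize(g["frame"][130:220,230:380,::-1],(750,450),interpolation=cv2.INTER_CUBIC))
go(.509,.334,.12,0,n=8,lean=-8)
go(.509,.334,.12,0,n=1,lean=8)
E
```

```text
scene 672 (array([0.6702, 0.0367]), array([126.9,  59.9]), np.float32(0.8), 672) [array([0.6678, 0.0373, 0.0219])]
top 840 (array([0.6728, 0.0356]), array([125.7,  57.7]), np.float32(0.0), 840) [array([0.672 , 0.0311, 0.0242])]
grasp [0.632  0.3163 0.1356] jaw 54.9 ax [ 0.001  0.001 -1.   ] t 9.18 w 39.8 F [ 0.1 -0.7  0.4] j7 0.52
   [ 2.1 15.4 -4.8] [ 6.85  0.49 -0.92]
   [ 1.9 14.8 -6.5] [ 6.85  0.49 -0.92]
   [ 1.8 13.9 -8.3] [ 6.85  0.49 -0.92]
   [ 1.6 12.9 -9.8] [ 6.85  0.49 -0.92]
   [  1.5  11.6 -11.3] [ 6.85  0.49 -0.92]
   [  1.4  10.2 -12.6] [ 6.85  0.49 -0.92]
   [  1.4   8.7 -13.7] [ 6.85  0.49 -0.92]
   [  1.4   7.  -14.6] [ 6.85  0.49 -0.92]
grasp [0.632  0.3163 0.1356] jaw 54.9 ax [ 0.001  0.001 -1.   ] t 9.18 w 39.8 F [ 0.1 -0.7  0.4] j7 0.52
   [ 17.   98.1 -74.2] [54.79 -3.78  7.36]
```

View pics/t4c.png

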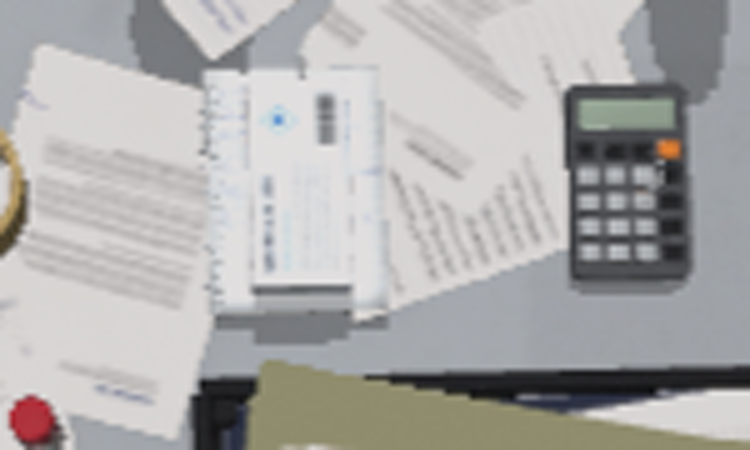

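arm_command --pt "40 2 15.4 -4.8 6.9 0.5 -0.9" --pt "40 1.9 14.8 -6.5 6.9 0.5 -0.9" --pt "40 1.8 13.9 -8.3 6.9 0.5 -0.9" --pt "40 1.6 12.9 -9.8 6.9 0.5 -0.9" --pt "40 1.5 11.6 -11.3 6.9 0.5 -0.9"

```text
clock: 9.8
position: [0.556, 0.3382, 0.2841]
ee_rot: [-0.342, 1.555, 0.202]
force: [-0.5, 0.3, -0.0]
width: 0.435
```

arm_command --pt "40 1.4 10.2 -12.6 6.9 0.5 -0.9" --pt "40 1.4 8.7 -13.7 6.9 0.5 -0.9" --pt "40 1.4 7 -14.6 6 0.5 -0.9" --pt "40 0 0 0 0 0 0" --pt "40 0 0 0 0 0 0"

```text
clock: 10.42
position: [0.511, 0.3542, 0.2777]
ee_rot: [-0.113, 1.572, -0.103]
force: [-0.3, -0.1, -0.6]
width: 0.438
```

```bash
python3 - <<'E'
from h import *
go(.509,.334,.022,1,n=4,lean=-8)
from cell import *
g=get_image("scene");cv2.imwrite("pics/s5c.png",cv2.resize(g["frame"][210:370,100:300,::-1],(750,600),interpolation=cv2.INTER_CUBIC))
E
```

```text
grasp [0.5104 0.3324 0.1202] jaw 0.3 ax [-0.004 -0.137 -0.991] t 10.43 w 40.2 F [-0.3 -0.1 -0.6] j7 -0.5
   [24.3  3.8 -0.5] [-0.15 -0.09 -0.03]
   [24.3  3.9 -0.5] [-0.15 -0.09 -0.03]
   [24.2  3.9 -0.5] [-0.15 -0.09 -0.03]
   [24.2  3.9 -0.5] [-0.15 -0.09 -0.03]
```

View pics/s5c.png

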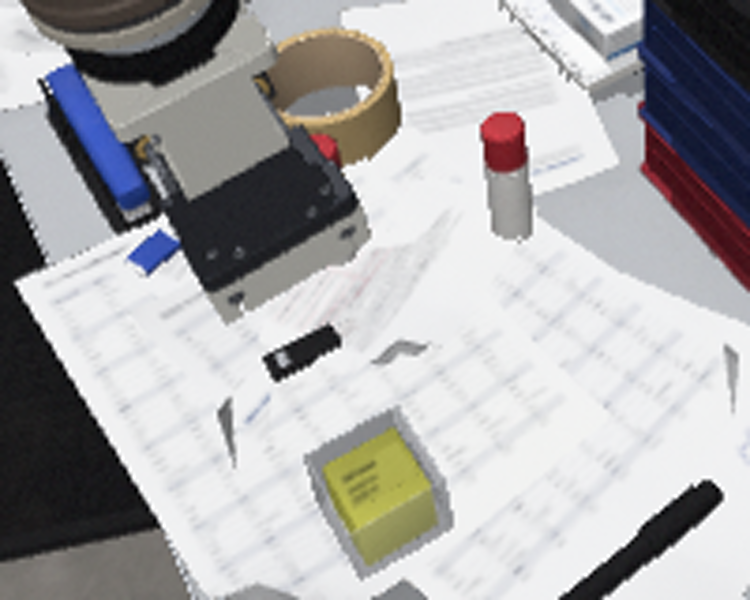

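arm_command --pt "40 24.2 3.8 -0.5 0 0 0" --pt "40 24.2 3.9 -0.5 0 0 0" --pt "40 24.2 3.9 -0.4 0 0 0" --pt "40 22.5 3.7 0 0 0 0" --pt "40 0 0 0 0 0 0" --newtons 15

```text
clock: 11.1
position: [0.5086, 0.3565, 0.1798]
ee_rot: [-0.113, 1.574, -0.106]
force: [0.5, -0.9, -0.5]
width: 0.433
```

arm_command --pt "5 0 0 0 0 0 0" --pt "5 0 0 0 0 0 0" --pt "5 0 0 0 0 0 0" --pt "5 0 0 0 0 0 0"

```text
clock: 11.6
position: [0.5082, 0.3575, 0.1814]
ee_rot: [-0.112, 1.572, -0.104]
force: [-1.3, 0.6, 6.2]
width: 0.191
```

```bash
python3 - <<'E'
from h import *
go(.509,.334,.12,1,n=4,lean=-8)
E
```

```text
grasp [0.5075 0.3357 0.0239] jaw 0.3 ax [-0.004 -0.137 -0.991] t 11.6 w 17.5 F [-1.3  0.6  6.2] j7 -0.48
   [-23.7  -3.6  -0. ] [-0.17 -0.09 -0.03]
   [-23.7  -3.6   0. ] [-0.17 -0.09 -0.03]
   [-23.7  -3.7   0.1] [-0.17 -0.09 -0.03]
   [-23.7  -3.7   0.1] [-0.17 -0.09 -0.03]
```

arm_command --pt "5 -12 -1.8 0 0 0 0" --pt "5 -24 -3.6 0 0 0 0" --pt "5 -30 -4.5 0 0 0 0" --pt "5 -30 -4.5 0 0 0 0" --pt "5 0 0 0 0 0 0"

```text
clock: 12.22
position: [0.5093, 0.3566, 0.2806]
ee_rot: [-0.11, 1.57, -0.102]
force: [0.1, -0.3, -1.5]
width: 0.192
```

```bash
python3 - <<'E'
from h import *
from cell import *
g=get_image("scene");cv2.imwrite("pics/s6c.png",cv2.resize(g["frame"][190:340,120:280,::-1],(640,600),interpolation=cv2.INTER_CUBIC))
np.savez("s6.npz",**g)
for n in("scene","top"):print(pinpoint(n,"stick_centre")[:2])
go(.64,.28,.12,60,n=8,lean=-8)
E
```

```text
[]
[]
grasp [0.5072 0.3344 0.1198] jaw 0.3 ax [-0.005 -0.138 -0.99 ] t 12.38 w 17.2 F [-0.1 -0.1 -0.5] j7 -0.5
   [ 1.  -8.2 14.1] [-7.39 -1.07 -0.03]
   [ 1.3 -9.9 12.9] [-7.39 -1.07 -0.03]
   [  1.5 -11.5  11.5] [-7.39 -1.07 -0.03]
   [  1.7 -12.8   9.9] [-7.39 -1.07 -0.03]
   [  1.9 -14.    8.1] [-7.39 -1.07 -0.03]
   [  2.  -14.9   6.2] [-7.39 -1.07 -0.03]
   [  2.1 -15.6   4.2] [-7.39 -1.07 -0.03]
   [  2.2 -16.    2.1] [-7.39 -1.07 -0.03]
```

View pics/s6c.png

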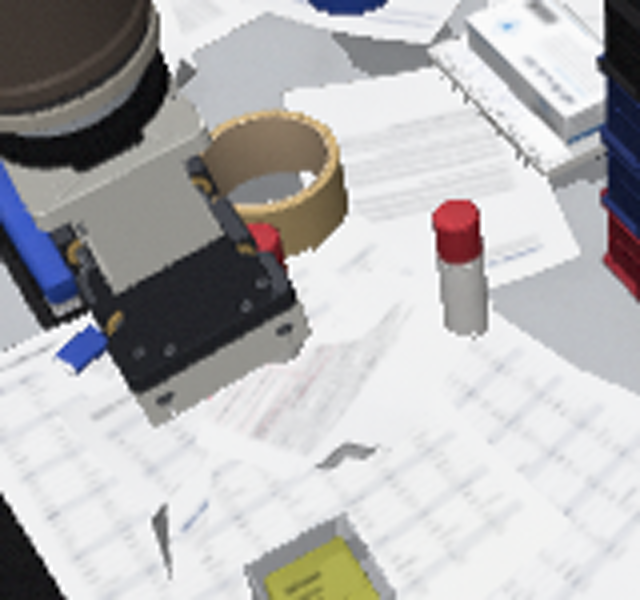

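```bash
python3 - <<'E'
from h import *
go(.655,.15,.155,90.5,n=10,lean=-8)
E
```

```text
grasp [0.5072 0.3344 0.1198] jaw 0.3 ax [-0.005 -0.138 -0.99 ] t 12.38 w 17.2 F [-0.1 -0.1 -0.5] j7 -0.5
   [ -0.7 -21.   12.4] [-8.93 -1.28 -0.03]
   [ -0.5 -22.7   9. ] [-8.93 -1.28 -0.03]
   [ -0.3 -23.8   5.3] [-8.93 -1.28 -0.03]
   [ -0.2 -24.3   1.6] [-8.93 -1.28 -0.03]
   [ -0.2 -24.3  -2.2] [-8.93 -1.28 -0.03]
   [ -0.3 -23.6  -5.9] [-8.93 -1.28 -0.03]
   [ -0.4 -22.4  -9.5] [-8.93 -1.28 -0.03]
   [ -0.7 -20.7 -12.9] [-8.93 -1.28 -0.03]
   [ -1.  -18.4 -15.9] [-8.93 -1.28 -0.03]
   [ -1.3 -15.7 -18.6] [-8.93 -1.28 -0.03]
```

arm_command --pt "5 -20.7 -21 12.4 -8.9 -1.3 0" --pt "5 -10.5 -22.7 9 -8.9 -1.3 0" --pt "5 0 -23.8 5.3 -8.9 -1.3 0" --pt "5 0 -24.3 1.6 -8.9 -1.3 0" --pt "5 0 -24.3 -2.2 -8.9 -1.3 0"

```text
clock: 13.0
position: [0.5707, 0.2564, 0.3232]
ee_rot: [-0.716, 1.426, 0.516]
force: [0.1, 0.1, 0.8]
width: 0.195
```

arm_command --pt "5 0 -23.6 -5.9 -8.9 -1.3 0" --pt "5 0 -22.4 -9.5 -8.9 -1.3 0" --pt "5 0 -20.7 -12.9 -8.9 -1.3 0" --pt "5 0 -18.4 -15.9 -8.9 -1.3 0" --pt "5 0 -15.7 -18.6 -8.9 -1.3 0"

```text
clock: 13.62
position: [0.6331, 0.1527, 0.3365]
ee_rot: [-1.272, 1.098, 1.117]
force: [0.3, -0.1, 0.1]
width: 0.192
```

```bash
python3 - <<'E'
from h import *
go(.6585,.036,.085,90.7,n=4,lean=-8)
E
```

```text
grasp [0.6549 0.1539 0.179 ] jaw 90.5 ax [ 0.137  0.007 -0.991] t 13.62 w 17.7 F [ 0.3 -0.1  0.1] j7 1.25
   [ 23.2   2.7 -29.4] [-0.06  0.08 -0.03]
   [ 23.2   2.7 -29.4] [-0.06  0.08 -0.03]
   [ 23.3   2.7 -29.3] [-0.06  0.08 -0.03]
   [ 23.3   2.8 -29.3] [-0.06  0.08 -0.03]
```

arm_command --pt "5 23 2.7 -29.4 0 0 0" --pt "5 23 2.7 -29.4 0 0 0" --pt "5 23 2.7 -29.4 0 0 0" --pt "5 23 2.7 -29.4 0 0 0" --pt "5 0 0 0 0 0 0"

```text
clock: 14.25
position: [0.6344, 0.033, 0.2413]
ee_rot: [-1.265, 1.107, 1.111]
force: [-0.1, 0.6, 0.4]
width: 0.19
```

```bash
python3 - <<'E'
from h import *
from cell import *
g=get_image("scene");cv2.imwrite("pics/s7c.png",cv2.resize(g["frame"][150:250,200:320,::-1],(720,600),interpolation=cv2.INTER_CUBIC))
print([ (d["point"].__str__(),d["p"]) for n in("scene","top") for d in pinpoint(n,"stick_centre")[:2]])
go(.6585,.036,.0615,90.7,n=1,lean=-8)
E
```

```text
[('[0.6674, 0.034, 0.0661]', 0.63)]
grasp [0.6578 0.039  0.0869] jaw 90.3 ax [ 0.139  0.008 -0.99 ] t 14.4 w 17.4 F [ 0.1 -0.6  0. ] j7 1.44
   [25.2  2.9 -2.1] [-0.49  0.38 -0.02]
```

View pics/s7c.png

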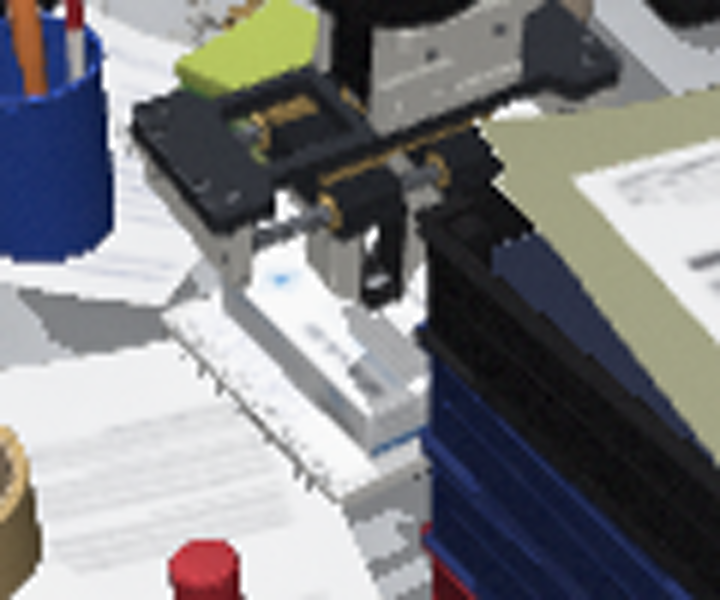

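arm_command --pt "5 14 2 -2 0 0 0" --pt "5 8 1 0 0 0 0" --pt "5 3 0.3 0 0 0 0" --pt "5 0 0 0 0 0 0" --pt "5 0 0 0 0 0 0"

```text
clock: 15.02
position: [0.6361, 0.0347, 0.2194]
ee_rot: [-1.269, 1.099, 1.111]
force: [-0.3, -1.2, -0.2]
width: 0.189
```

```bash
python3 - <<'E'
from h import *
go(.6585,.036,.0605,90.7,n=1,lean=-8)
E
```

```text
grasp [0.6583 0.0359 0.062 ] jaw 90.2 ax [ 0.14   0.007 -0.99 ] t 15.03 w 17.4 F [-0.3 -1.2 -0.2] j7 1.45
   [ 1.5 -0.1  1. ] [-0.53  0.32  0.03]
```

arm_command --pt "5 1.2 0 0.5 0 0 0" --pt "5 0 0 0 0 0 0" --pt "34 0 0 0 0 0 0" --pt "34 0 0 0 0 0 0" --pt "34 0 0 0 0 0 0"

```text
clock: 15.65
position: [0.6361, 0.0352, 0.218]
ee_rot: [-1.269, 1.099, 1.112]
force: [1.2, 0.7, 0.5]
width: 0.364
```

arm_command --pt "34 -15 -2.1 0 0 0 0" --pt "34 -50 -7 0 0 0 0" --pt "34 -45 -6 0 0 0 0" --pt "34 0 0 40 0 0 0" --pt "34 0 0 50 0 0 8"

```text
clock: 16.27
position: [0.6351, 0.1239, 0.3325]
ee_rot: [-1.205, 1.203, 1.212]
force: [0.2, 0.7, -1.3]
width: 0.368
```

arm_command --pt "60 0 0 40 0 0 0" --pt "60 0 20 30 0 0 0" --pt "60 0 20 30 0 0 0" --pt "60 0 0 0 0 0 0"

```text
clock: 16.77
position: [0.5932, 0.228, 0.3315]
ee_rot: [-1.209, 1.198, 1.22]
force: [0.8, -0.8, 1.1]
width: 0.653
```

```bash
python3 - <<'E'
from h import *
from cell import *
for n in("scene","top"):
    g=get_image(n);P=cloud(g);Z=P[...,2];f=g["frame"].astype(int)
    np.savez(f"{n}8.npz",**g)
    m=near(P,(.6735,.037),.07)&(Z>.028)&(Z<.06)&(f.sum(-1)<220)&(abs(P[...,1]-.036)<.02);print(n,"black",rect(P,m),[np.round(d["point"],4) for d in pinpoint(n,"stick_centre")[:2]])
    m=near(P,(.6735,.037),.08)&(Z>.029)&(Z<.055)&(abs(P[...,1]-.037)<.05); print("carton",rect(P,m))
    for c in((.526,.184),(.572,.285)):
        m=near(P,c,.04)&(Z>.08)
        if m.sum()>9: print("glue",rect(P,m))
    if n=="top": cv2.imwrite("pics/t8c.png",cv2.resize(g["frame"][130:230,200:380,::-1],(792,440),interpolation=cv2.INTER_CUBIC))
go(.525,.185,.16,90,n=6)
E
```

```text
scene black (array([0.6632, 0.0365]), array([42. , 17.7]), np.float32(1.3), 73) [array([0.6721, 0.0403, 0.043 ])]
carton (array([0.6706, 0.0367]), array([126.5,  60.7]), np.float32(1.0), 665)
glue (array([0.529, 0.191]), array([63. , 79.4]), np.float32(155.8), 1428)
glue (array([0.5791, 0.2832]), array([79.1, 65.2]), np.float32(78.1), 5222)
top black (array([0.6655, 0.0385]), array([11.7, 39.3]), np.float32(179.4), 59) [array([0.6673, 0.0379, 0.0438])]
carton (array([0.6727, 0.0357]), array([125.9,  58. ]), np.float32(0.4), 846)
glue (array([0.5258, 0.1838]), array([79. , 78.7]), np.float32(48.3), 1739)
glue (array([0.5812, 0.281 ]), array([73.4, 57.4]), np.float32(81.4), 406)
grasp [0.5958 0.2241 0.172 ] jaw 90.1 ax [ 0.001  0.006 -1.   ] t 16.98 w 59.9 F [ 0.3 -1.   1.1] j7 1.15
   [ 1.9 11.8 -6.3] [0.02 0.06 0.01]
   [ 2.  11.8 -6.3] [0.02 0.06 0.01]
   [ 2.  11.8 -6.3] [0.02 0.06 0.01]
   [ 2.  11.8 -6.3] [0.02 0.06 0.01]
   [ 2.  11.8 -6.3] [0.02 0.06 0.01]
   [ 2.  11.8 -6.3] [0.02 0.06 0.01]
```

View pics/t8c.png

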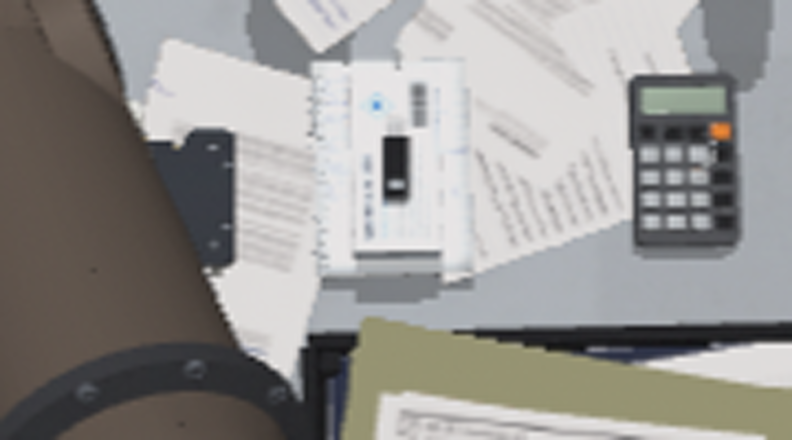

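arm_command --pt "60 0 0 0 9.5 0 0" --pt "60 0 0 0 9.5 0 0" --pt "60 0 0 0 9.5 0 0" --pt "60 0 0 0 9.5 0 0" --pt "60 0 0 0 9.5 0 0"

```text
clock: 17.6
position: [0.5957, 0.2229, 0.3306]
ee_rot: [-0.572, 1.49, 0.582]
force: [-0.1, -0.1, 0.4]
width: 0.652
```

arm_command --pt "60 0 0 0 9.5 0 0" --pt "60 0 0 0 9.5 0 0" --pt "60 0 0 0 9.5 0 0" --pt "60 0 0 0 9.5 0 0" --pt "60 0 0 0 4.5 0 0"

```text
clock: 18.23
position: [0.5956, 0.2231, 0.3306]
ee_rot: [0.007, 1.57, 0.004]
force: [-0.3, 0.3, -0.5]
width: 0.658
```

```bash
python3 - <<'E'
from h import *
go(.525,.185,.15,0,n=3)
E
```

```text
grasp [0.5957 0.2241 0.1716] jaw -0.1 ax [ 0.     0.006 -1.   ] t 18.23 w 60.4 F [-0.3  0.3 -0.5] j7 -0.21
   [  7.1 -12.8 -23.5] [-0.04  0.01 -0.12]
   [  7.1 -12.8 -23.5] [-0.04  0.01 -0.12]
   [  7.2 -12.7 -23.5] [-0.04  0.01 -0.12]
```

arm_command --pt "60 7 -12.8 -23.5 0 0 0" --pt "60 7 -12.8 -23.5 0 0 0" --pt "60 7 -12.7 -23.5 0 0 -0.3" --pt "60 0 0 0 0 0 0" --pt "60 0 0 0 0 0 0"

```text
clock: 18.85
position: [0.5256, 0.1856, 0.3097]
ee_rot: [-0.0, 1.569, 0.004]
force: [0.1, -0.3, -0.7]
width: 0.654
```

```bash
python3 - <<'E'
from h import *
from cell import *
g=get_image("scene");P=cloud(g);Z=P[...,2];f=g["frame"].astype(int)
for c in((.526,.184),(.57,.283)):
    m=near(P,c,.04)&(Z>.07)&(Z<.1)&(f[...,0]>2*f[...,1]);print(m.sum(),rect(P,m) if m.sum()>9 else 0)
go(.525,.185,.058,0,n=4)
E
```

```text
137 (array([0.5226, 0.1863]), array([24.3, 21.5]), np.float32(23.2), 137)
156 (array([0.5664, 0.2817]), array([24.2, 23.9]), np.float32(1.9), 156)
grasp [0.526  0.1862 0.1506] jaw 0.2 ax [ 0.001  0.002 -1.   ] t 18.9 w 60.1 F [-0.8  1.  -0.5] j7 -0.2
   [23.1 -0.3 -0.2] [ 0.04  0.02 -0.03]
   [23.1 -0.2 -0.2] [ 0.04  0.02 -0.03]
   [23.1 -0.2 -0.2] [ 0.04  0.02 -0.03]
   [23.1 -0.2 -0.2] [ 0.04  0.02 -0.03]
```

arm_command --pt "60 26 0 0 0 0 0" --pt "60 30 0 0 0 0 0" --pt "60 25 0 0 0 0 0" --pt "60 11.5 0 0 0 0 0" --pt "15 0 0 0 0 0 0"

```text
clock: 19.52
position: [0.525, 0.186, 0.2162]
ee_rot: [-0.002, 1.571, 0.004]
force: [0.5, -0.7, 0.1]
width: 0.585
```

arm_command --pt "15 0 0 0 0 0 0" --pt "15 0 0 0 0 0 0" --pt "15 0 0 0 0 0 0" --pt "15 0 0 0 0 0 0"

```text
clock: 20.02
position: [0.5249, 0.1861, 0.2172]
ee_rot: [-0.001, 1.57, 0.005]
force: [-1.1, -0.2, 6.2]
width: 0.278
```

```bash
python3 - <<'E'
from h import *
from cell import *
# refit pad/tape/calc edges: pad visible strips, tape ring
for n in("scene8","top0","scene0"):
    g=dict(np.load(n+".npz"));P=cloud(g);Z=P[...,2]
    m=near(P,(.67,.239),.07)&(Z>.04)&(Z<.055)&(g["frame"].astype(int)[...,0]-g["frame"].astype(int)[...,2]>25);print(n,rect(P,m))
go(.671,.142,.16,0,n=5)
E
```

```text
scene8 (array([0.6663, 0.2399]), array([87.6, 87.8]), np.float32(157.8), 357)
top0 (array([0.6684, 0.2398]), array([89.2, 87.9]), np.float32(43.7), 245)
scene0 (array([0.6671, 0.2402]), array([88.2, 90.7]), np.float32(153.5), 370)
grasp [0.5251 0.1865 0.0582] jaw 0.2 ax [ 0.001  0.002 -1.   ] t 20.02 w 25.6 F [-1.1 -0.2  6.2] j7 -0.13
   [-20.4  -8.9  29.2] [ 0.04  0.01 -0.03]
   [-20.4  -8.9  29.2] [ 0.04  0.01 -0.03]
   [-20.4  -8.9  29.2] [ 0.04  0.01 -0.03]
   [-20.4  -8.8  29.2] [ 0.04  0.01 -0.03]
   [-20.4  -8.8  29.2] [ 0.04  0.01 -0.03]
```

arm_command --pt "15 -30 0 0 0 0 0" --pt "15 -40 -2 20 0 0 0" --pt "15 0 -13 40 0 0 0" --pt "15 0 -14 42 0 0 0" --pt "15 0 -14.5 44 0 0 0"

```text
clock: 20.65
position: [0.6719, 0.1428, 0.2866]
ee_rot: [-0.002, 1.571, 0.005]
force: [0.6, 0.1, -1.2]
width: 0.28
```

arm_command --pt "15 20 0 0 0 0 0" --pt "15 20 0 0 0 0 0" --pt "15 0 0 0 0 0 0"

```text
clock: 21.02
position: [0.6689, 0.1438, 0.2439]
ee_rot: [-0.003, 1.576, 0.005]
force: [-0.2, 0.5, -0.1]
width: 0.279
```

```bash
python3 - <<'E'
from h import *
go(.671,.143,.059,0,n=2)
E
```

```text
grasp [0.6681 0.144  0.0849] jaw 0.3 ax [-0.005  0.001 -1.   ] t 21.02 w 25.6 F [-0.2  0.5 -0.1] j7 -0.02
   [12.9 -0.4  1.1] [ 0.14 -0.15 -0.03]
   [12.9 -0.4  1.1] [ 0.14 -0.15 -0.03]
```

arm_command --pt "15 14 -0.5 1 0 0 0" --pt "15 8 0 0.5 0 0 0" --pt "15 3 0 0 0 0 0" --pt "15 0 0 0 0 0 0" --pt "15 0 0 0 0 0 0"

```text
clock: 21.65
position: [0.6725, 0.1425, 0.2219]
ee_rot: [-0.001, 1.57, 0.004]
force: [0.8, 0.3, -0.5]
width: 0.282
```

```bash
python3 - <<'E'
from h import *
go(.671,.143,.058,0,n=1)
E
```

```text
grasp [0.6726 0.1428 0.0629] jaw 0.2 ax [ 0.001  0.002 -1.   ] t 21.65 w 25.9 F [ 0.8  0.3 -0.5] j7 -0.01
   [ 4.9  0.5 -1.5] [ 0.21  0.04 -0.1 ]
```

arm_command --pt "15 3.5 0.3 -1.5 0 0 0" --pt "15 1.2 0 0 0 0 0" --pt "15 0 0 0 0 0 0" --pt "15 0 0 0 0 0 0"

```text
clock: 22.15
position: [0.6707, 0.1429, 0.2173]
ee_rot: [-0.001, 1.571, 0.004]
force: [-1.3, -0.9, 5.2]
width: 0.278
```

```bash
python3 - <<'E'
from h import *
go(.671,.143,.058,0,n=1)
E
```

```text
grasp [0.6707 0.1432 0.0583] jaw 0.2 ax [-0.     0.002 -1.   ] t 22.15 w 25.5 F [-1.3 -0.9  5.2] j7 -0.01
   [0.3 0.1 0.3] [ 0.21 -0.01 -0.11]
```

arm_command --pt "60 0 0 0 0 0 0" --pt "60 0 0 0 0 0 0" --pt "60 0 0 0 0 0 0" --pt "60 -20 0 0 0 0 0" --pt "60 -50 0 0 0 0 0"

```text
clock: 22.78
position: [0.6701, 0.1427, 0.2865]
ee_rot: [-0.003, 1.575, 0.003]
force: [0.5, -0.0, 0.8]
width: 0.651
```

arm_command --pt "90 -40 0 0 0 0 0" --pt "90 0 30 -30 0 0 0" --pt "90 0 40 -45 0 0 0" --pt "90 0 40 -45 0 0 0" --pt "90 0 40 -45 0 0 0"

```text
clock: 23.4
position: [0.504, 0.2931, 0.3286]
ee_rot: [-0.0, 1.569, 0.005]
force: [-0.2, 1.6, -0.4]
width: 0.983
```

```bash
python3 - <<'E'
from h import *
from cell import *
for n in("scene","top"):
    g=get_image(n);P=cloud(g);Z=P[...,2];f=g["frame"].astype(int)
    if n=="scene":cv2.imwrite("pics/s9.png",g["frame"][:,:,::-1])
    m=near(P,(.671,.143),.04)&(Z>.07)&(Z<.1)
    if m.sum()>9:print("glue",rect(P,m))
    m=near(P,(.396,.331),.05)&(Z>.035)&(Z<.06)
    if m.sum()>9:print("flags",rect(P,m),[np.round(d["point"],3) for d in pinpoint(n,"flags_centre")[:1]])
go(.396,.331,.12,1,n=4)
E
```

```text
glue (array([0.6663, 0.1417]), array([23.1, 23.8]), np.float32(126.7), 119)
flags (array([0.395 , 0.3318]), array([53.4, 52.1]), np.float32(0.9), 763) [array([0.395, 0.331, 0.024])]
glue (array([0.6695, 0.1415]), array([24.4, 23.9]), np.float32(70.8), 81)
grasp [0.5027 0.296  0.1693] jaw 0.6 ax [-0.001  0.004 -1.   ] t 23.55 w 90.0 F [ 0.4 -0.8  0.8] j7 -0.39
   [ 12.4   9.1 -26.6] [-0.1  -0.01 -0.06]
   [ 12.4   9.2 -26.6] [-0.1  -0.01 -0.06]
   [ 12.4   9.3 -26.6] [-0.1  -0.01 -0.06]
   [ 12.3   9.3 -26.5] [-0.1  -0.01 -0.06]
```

View pics/s9.png

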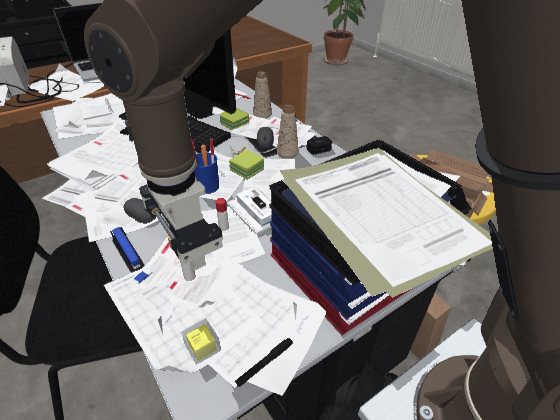

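arm_command --pt "90 12 9 -26.5 0 0 0" --pt "90 12 9.2 -26.6 0 0 0" --pt "90 12 9.3 -26.6 0 0 0" --pt "90 12 9.3 -26.5 0 0 0" --pt "90 0 0 0 0 0 0"

```text
clock: 24.18
position: [0.3981, 0.3286, 0.2792]
ee_rot: [-0.003, 1.572, 0.005]
force: [1.1, 0.3, -0.4]
width: 0.982
```

arm_command --pt "90 0 0 0 0 0 0"

```text
clock: 24.3
position: [0.4005, 0.328, 0.2801]
ee_rot: [0.0, 1.569, 0.004]
force: [0.1, 0.4, 0.4]
width: 0.982
```

```bash
python3 - <<'E'
from h import *
go(.396,.3315,.034,1,n=3)
E
```

```text
grasp [0.4008 0.3284 0.1211] jaw 0.1 ax [ 0.002  0.002 -1.   ] t 24.3 w 90.1 F [0.1 0.4 0.4] j7 -0.54
   [29.   1.1 -1.5] [-0.29  0.04 -0.05]
   [29.   1.1 -1.5] [-0.29  0.04 -0.05]
   [29.   1.2 -1.5] [-0.29  0.04 -0.05]
```

arm_command --pt "90 29 1.1 -1.5 -0.3 0 0" --pt "90 29 1.1 -1.5 -0.3 0 0" --pt "90 29 1.1 -1.5 -0.3 0 0" --pt "90 0 0 0 0 0 0" --pt "40 0 0 0 0 0 0"

```text
clock: 24.92
position: [0.3957, 0.3317, 0.1932]
ee_rot: [-0.012, 1.569, 0.016]
force: [0.6, -0.7, -0.1]
width: 0.914
```

arm_command --pt "40 0 0 0 0 0 0" --pt "40 0 0 0 0 0 0" --pt "40 0 0 0 0 0 0" --pt "40 0 0 0 0 0 0"

```text
clock: 25.42
position: [0.3946, 0.3321, 0.1925]
ee_rot: [-0.014, 1.57, 0.017]
force: [-1.2, -0.8, 5.5]
width: 0.569
```

```bash
python3 - <<'E'
from h import *
go(.396,.3315,.034,1,n=1)
E
```

```text
grasp [0.3946 0.3324 0.0335] jaw 1.1 ax [ 0.     0.002 -1.   ] t 25.43 w 52.2 F [-1.2 -0.8  5.5] j7 -0.47
   [-0.5 -0.6  1.4] [ 0.11  0.03 -0.13]
```

arm_command --pt "40 -20 0 0 0 0 0" --pt "40 -45 0 0 0 0 0" --pt "40 -50 0 0 0 0 0" --pt "40 -25 0 35 0 0 0" --pt "40 0 -4 45 0 0 0"

```text
clock: 26.05
position: [0.475, 0.3304, 0.3347]
ee_rot: [-0.013, 1.568, 0.022]
force: [0.6, 0.5, -0.9]
width: 0.568
```

arm_command --pt "40 0 -15 48 0 0 0" --pt "40 0 -20 48 0 0 0" --pt "40 0 -30 48 0 0 0" --pt "40 0 -40 35 0 0 0" --pt "40 0 -45 10 0 0 0"

```text
clock: 26.68
position: [0.6679, 0.1815, 0.331]
ee_rot: [-0.015, 1.571, 0.016]
force: [0.3, -0.5, -1.5]
width: 0.569
```

```bash
python3 - <<'E'
from h import *
go(.675,-.0695,.14,1,n=5)
E
```

```text
grasp [0.668  0.1816 0.172 ] jaw 1.1 ax [ 0.     0.001 -1.   ] t 26.68 w 52.2 F [ 0.3 -0.5 -1.5] j7 -0.09
   [  6.4 -50.2   0.4] [ 0.02  0.   -0.01]
   [  6.4 -50.2   0.5] [ 0.02  0.   -0.01]
   [  6.4 -50.2   0.5] [ 0.02  0.   -0.01]
   [  6.4 -50.2   0.5] [ 0.02  0.   -0.01]
   [  6.4 -50.2   0.5] [ 0.02  0.   -0.01]
```

arm_command --pt "40 0 -50 0.5 0 0 0" --pt "40 0 -50 0.5 0 0 0" --pt "40 0 -50 0.5 0 0 0" --pt "40 15 -50 0.5 0 0 0" --pt "40 20 -40 0.5 0 0 0"

```text
clock: 27.3
position: [0.6733, -0.0594, 0.2965]
ee_rot: [-0.013, 1.57, 0.015]
force: [0.5, 0.5, -1.0]
width: 0.566
```

arm_command --pt "40 20 0 0 0 0 0" --pt "40 0 0 0 0 0 0" --pt "40 0 0 0 0 0 0"

```text
clock: 27.68
position: [0.6739, -0.0551, 0.2768]
ee_rot: [-0.015, 1.57, 0.019]
force: [0.8, -0.1, -0.4]
width: 0.567
```

```bash
python3 - <<'E'
from h import *
go(.675,-.0695,.0345,1,n=3)
E
```

```text
grasp [ 0.6739 -0.0547  0.1178] jaw 1.2 ax [ 0.     0.002 -1.   ] t 27.68 w 52.1 F [ 0.8 -0.1 -0.4] j7 0.29
   [27.8 -4.9  0.3] [ 0.08  0.01 -0.05]
   [27.8 -4.9  0.3] [ 0.08  0.01 -0.05]
   [27.8 -4.8  0.3] [ 0.08  0.01 -0.05]
```

arm_command --pt "40 28 -10 1 0 0 0" --pt "40 26 -4.8 0 0 0 0" --pt "40 18 0 0 0 0 0" --pt "40 0 0 0 0 0 0" --pt "40 0 0 0 0 0 0"

```text
clock: 28.3
position: [0.6754, -0.071, 0.2055]
ee_rot: [-0.015, 1.569, 0.017]
force: [-0.5, -0.2, -0.2]
width: 0.571
```

```bash
python3 - <<'E'
from h import *
go(.675,-.0695,.034,1,n=1)
E
```

```text
grasp [ 0.6756 -0.0707  0.0465] jaw 1.2 ax [ 0.001  0.002 -1.   ] t 28.3 w 52.5 F [-0.5 -0.2 -0.2] j7 0.34
   [12.5  1.5 -0.4] [ 0.16  0.09 -0.1 ]
```

arm_command --pt "40 6 1.3 -0.4 0 0 0" --pt "40 4 0 0 0 0 0" --pt "40 2.5 0 0 0 0 0" --pt "40 0 0 0 0 0 0" --pt "40 0 0 0 0 0 0"

```text
clock: 28.92
position: [0.6743, -0.0702, 0.1924]
ee_rot: [-0.014, 1.571, 0.017]
force: [-2.0, 1.1, 4.5]
width: 0.571
```

```bash
python3 - <<'E'
from h import *
go(.675,-.0695,.0335,1,n=1)
E
```

```text
grasp [ 0.6743 -0.0698  0.0334] jaw 1.1 ax [-0.     0.002 -1.   ] t 28.93 w 52.4 F [-2.   1.1  4.5] j7 0.34
   [-0.1  0.6  0.7] [ 0.11 -0.   -0.12]
```

arm_command --pt "80 0 0 0 0 0 0" --pt "80 0 0 0 0 0 0" --pt "80 0 0 0 0 0 0" --pt "80 -20 0 0 0 0 0" --pt "80 -50 0 0 0 0 0"

```text
clock: 29.55
position: [0.6736, -0.0701, 0.2616]
ee_rot: [-0.014, 1.575, 0.017]
force: [0.8, 0.1, 0.8]
width: 0.87
```

arm_command --pt "80 -55 0 0 0 0 0" --pt "80 -20 30 0 0 0 0" --pt "80 0 50 0 0 0 0" --pt "80 0 55 0 0 0 0" --pt "80 0 55 0 0 0 0"

```text
clock: 30.18
position: [0.6706, 0.1209, 0.3392]
ee_rot: [-0.013, 1.569, 0.016]
force: [1.5, 0.2, -0.1]
width: 0.872
```

arm_command --pt "80 0 55 0 0 0 0" --pt "80 0 55 -20 0 0 0" --pt "80 0 50 -30 0 0 0" --pt "80 0 40 -30 0 0 0" --pt "80 0 0 0 0 0 0"

```text
clock: 30.8
position: [0.5837, 0.3232, 0.3387]
ee_rot: [-0.018, 1.572, 0.025]
force: [0.9, -0.7, 0.4]
width: 0.872
```

```bash
python3 - <<'E'
from h import *
from cell import *
for n in("scene","top"):
    g=get_image(n);P=cloud(g);Z=P[...,2];f=g["frame"].astype(int)
    cv2.imwrite(f"pics/{n}10.png",cv2.resize(g["frame"][120:260,150:420,::-1],(790,410),interpolation=cv2.INTER_CUBIC))
    for k,c,r,a,b in(("glue",(.671,.143),.04,.07,.1),("flags",(.675,-.07),.045,.035,.06),("tape",(.668,.24),.07,.04,.055),("carton",(.672,.036),.068,.029,.055)):
        m=near(P,c,r)&(Z>a)&(Z<b)
        if m.sum()>9: print(n,k,rect(P,m))
    for t in("stick_centre","carton_centre","flags_centre","glue_centre","tape","calc","notepad"): print(t,[np.round(d["point"],3).tolist() for d in pinpoint(n,t)[:2]])
print(arm.observe()["position"],arm.observe()["force"])
E
```

```text
scene glue (array([0.6663, 0.1421]), array([22.8, 26. ]), np.float32(122.2), 121)
scene tape (array([0.6619, 0.2385]), array([79.7, 89.6]), np.float32(106.2), 265)
scene carton (array([0.6706, 0.0368]), array([126. ,  59.4]), np.float32(1.4), 661)
stick_centre [[0.67, 0.038, 0.04]]
carton_centre [[0.674, 0.037, 0.024]]
flags_centre []
glue_centre [[0.57, 0.285, 0.046], [0.67, 0.14, 0.044]]
tape [[0.667, 0.238, -0.002]]
calc []
notepad [[0.672, 0.04, -0.004]]
top glue (array([0.6694, 0.1414]), array([24.8, 24.1]), np.float32(64.7), 81)
top flags (array([ 0.6735, -0.0702]), array([52.4, 52.9]), np.float32(179.8), 285)
top tape (array([0.6684, 0.2395]), array([89.6, 87.7]), np.float32(44.7), 260)
top carton (array([0.6723, 0.0355]), array([125.2,  57.9]), np.float32(0.0), 846)
stick_centre [[0.671, 0.037, 0.041]]
carton_centre [[0.672, 0.035, 0.021]]
flags_centre []
glue_centre [[0.57, 0.283, 0.046], [0.67, 0.147, 0.043]]
tape [[0.675, -0.071, 0.023], [0.672, 0.038, 0.04]]
calc [[0.675, -0.158, 0.002], [0.674, -0.072, 0.024]]
notepad [[0.673, 0.04, -0.001]]
[0.58685604 0.31790381 0.33754407] [ 0.10557822 -0.02930832  0.14980058]
```

View pics/top10.png

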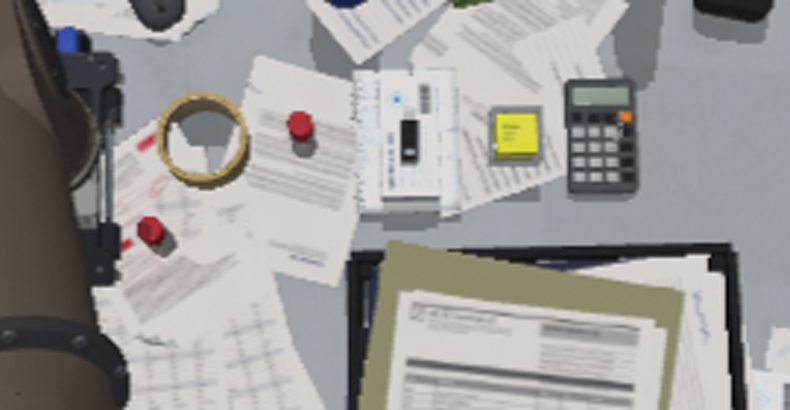

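```bash
python3 -c "
from cell import arm
print(arm.sign_off())"
```

```text
the job is handed in; nothing more can be done
None
```

The desk is set out as asked, in the order asked, and handed in at about 31 s of the 115 s allowed. No verdict was reported.

The last checks, from the pictures and depth readings after the arm had moved clear:

| Thing | Measured | Aimed for |
|---|---|---|
| Carton | flat on the pad, centre about (0.672, 0.036), within about 1.5° of the pad's long side | pad centre (0.673, 0.037) |
| USB stick | flat on the carton and along it, centre about (0.670, 0.037) | carton centre |
| Glue stick | upright at about (0.669, 0.142) | middle of the left gap (0.671, 0.143) |
| Flags box | upright at (0.674, -0.070) | middle of the right gap (0.675, -0.070) |

- **Left where they were:** the tape roll, calculator and notepad show no movement beyond the measuring error.
- **Second glue stick:** the look-alike was not moved and still stands at about (0.570, 0.284).
- **Disagreements:** the scene camera's depth puts most things 2–3 mm nearer the robot than the top camera does. The networks did not find the flags box in its new place, and in the top view they took it for the tape roll and the calculator. I placed it by depth and by the picture instead.

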